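# Roll the wood sample panels home on their plaques

### The job

First lay every pale wooden sample panel that is on the desk on the dark plaque of its own length, centred and square across the plaque's three white rails. Then take the hand roller and roll the panels one after another, the longest first and the shortest last, each from end to end under a firm, steady push until its rails have gone down and it is fully home and level; press them down only with the roller, never with the fingers. Finally hang the hand roller back upright in its stand; leave the other things on the desk alone.

Things in the scene. Friction and masses are not known exactly. Their poses are not given: they have to be found in the camera images.
- panel_long_c (a point): centre of the long sample panel, half-way up: a plain pale wooden slab 100 x 44 x 8 mm, loose; x along its length, y across its 44 mm width, z up. Its 44 mm sides are there to grasp. Starts lying flat on the desk beside the plaques, turned up to 0.5 rad.
- panel_long: the long panel itself; origin at the centre of its underside, x along its length
- plaque_long: long plaque, fixed: dark board 136 x 84 x 4 mm, origin under its centre, x along its length. Three white rails (10 mm in x, 36 in y) lie across it at x = -42, 0, +42 mm, tops 4 mm above the board. Each sinks 3 mm under 4 N and stays down. Centre of the 100 mm panel above this origin: 12 mm on the raised rails, 9 mm home. Order of the plaques varies.
- panel_medium_c (a point): centre of the medium sample panel, half-way up: a plain pale wooden slab 84 x 44 x 8 mm, loose; x along its length, y across its 44 mm width, z up. Its 44 mm sides are there to grasp. Starts lying flat on the desk beside the plaques, turned up to 0.5 rad.
- panel_medium: the medium panel itself; origin at the centre of its underside, x along its length
- plaque_medium: medium plaque, fixed: dark board 120 x 84 x 4 mm, origin under its centre, x along its length. Three white rails (10 mm in x, 36 in y) lie across it at x = -34, 0, +34 mm, tops 4 mm above the board. Each sinks 3 mm under 4 N and stays down. Centre of the 84 mm panel above this origin: 12 mm on the raised rails, 9 mm home. Order of the plaques varies.
- panel_short_c (a point): centre of the short sample panel, half-way up: a plain pale wooden slab 68 x 44 x 8 mm, loose; x along its length, y across its 44 mm width, z up. Its 44 mm sides are there to grasp. Starts lying flat on the desk beside the plaques, turned up to 0.5 rad.
- panel_short: the short panel itself; origin at the centre of its underside, x along its length
- plaque_short: short plaque, fixed: dark board 104 x 84 x 4 mm, origin under its centre, x along its length. Three white rails (10 mm in x, 36 in y) lie across it at x = -26, 0, +26 mm, tops 4 mm above the board. Each sinks 3 mm under 4 N and stays down. Centre of the 68 mm panel above this origin: 12 mm on the raised rails, 9 mm home. Order of the plaques varies.
- brayer: hand roller, 0.26 kg; origin at the lowest point of the roller (spring relaxed), z up the handle, y along the axle: it rolls along x. Black roller 32 mm diameter, 46 mm wide; aluminium crossbar above it 30 (x) x 92 (y) x 8 mm, underside 46 mm over the origin; upright wooden handle 24 (x) x 30 (y) mm, 54 to 114 mm over the origin. Starts hanging in the stand by the crossbar's ends
- brayer_grip (a point): point in the hand roller's handle, on its centre line 88 mm above the roller's lowest point: where to hold it; axes as the hand roller's
- spring (a joint): spring between handle and roller: 0 relaxed, grows as the handle is pressed down, stop at 0.008 m; the push on the roller is 5 N when it starts to yield and grows by 1.25 N per mm to 15 N
- roller (a joint): turning angle of the roller about its axle (rad), turns freely
- stand: steel stand of the hand roller, fixed; origin under its 70 x 104 x 6 mm base; two posts 12 mm wide at y = +/-39 mm, their tops 55 mm up, carry the crossbar; ridges on them, 6 mm high, 36 mm apart in x, keep it in place. Hung up, the hand roller's origin is 9 mm above this origin, axes parallel (either way round)
- eraser: block eraser, 22 x 42 x 13 mm, origin under its centre; bystander, to be left alone
- washi_1: small roll of tape, 37 mm across, 15 mm high, origin under its centre; bystander, to be left alone
- staple_box: cardboard box of staples, 30 x 52 x 21 mm, origin under its centre; bystander, to be left alone
- usb_stick: USB stick, 53 x 17 x 8 mm, origin under its centre; bystander, to be left alone
- pen_desk: ballpoint pen, 145 mm, origin under its centre; bystander, to be left alone
- lip_balm: lip balm standing, 17 mm across, 68 mm high, origin under its centre; bystander, to be left alone

How it is judged (in metres and radians):
On the way, in this order (a step that is already met when the one before it is completed fails the run):
1. every panel lies centred and square on the plaque of its length and is let go (horizontal distance between panel_long_c and plaque_long below 0.007 m and angle between the x axis of panel_long_c and the x axis of plaque_long, either way round below 0.1 rad and contact force between the fingers and panel_long below 0.5 N and angle between each of panel_long_c, panel_medium_c, panel_short_c's own z axis and vertical below 0.12 rad and z of panel_long_c in the frame of plaque_long below 0.0135 m and horizontal distance between panel_medium_c and plaque_medium below 0.007 m and angle between the x axis of panel_medium_c and the x axis of plaque_medium, either way round below 0.1 rad and contact force between the fingers and panel_medium below 0.5 N and z of panel_medium_c in the frame of plaque_medium below 0.0135 m and horizontal distance between panel_short_c and plaque_short below 0.007 m and angle between the x axis of panel_short_c and the x axis of plaque_short, either way round below 0.1 rad and contact force between the fingers and panel_short below 0.5 N and z of panel_short_c in the frame of plaque_short below 0.0135 m), for 0.2 s.
2. the hand roller presses on the long panel near an end of it (contact force between brayer and panel_long above 3 N and (x of brayer in the frame of panel_long above 0.03 m or x of brayer in the frame of panel_long below -0.03 m)), for 0.05 s.
3. the hand roller, still pressing, has rolled to the middle of the long panel (contact force between brayer and panel_long above 3 N and x of brayer in the frame of panel_long between -0.012 and 0.012 m), for 0.05 s.
4. the hand roller presses on the medium panel near an end of it (contact force between brayer and panel_medium above 3 N and (x of brayer in the frame of panel_medium above 0.0252 m or x of brayer in the frame of panel_medium below -0.0252 m)), for 0.05 s.
5. the hand roller, still pressing, has rolled to the middle of the medium panel (contact force between brayer and panel_medium above 3 N and x of brayer in the frame of panel_medium between -0.012 and 0.012 m), for 0.05 s.
6. the hand roller presses on the short panel near an end of it (contact force between brayer and panel_short above 3 N and (x of brayer in the frame of panel_short above 0.0204 m or x of brayer in the frame of panel_short below -0.0204 m)), for 0.05 s.
7. the hand roller, still pressing, has rolled to the middle of the short panel (contact force between brayer and panel_short above 3 N and x of brayer in the frame of panel_short between -0.012 and 0.012 m), for 0.05 s.
At the end, for the whole second after the job is handed in: each panel present on the plaque of its length, centred within 7 mm, within 0.10 rad, level within 0.025 rad, its centre at most 10 mm above the desk (home 9, raised 12); hand roller hung in its stand within 10 mm, tilt under 0.1 rad; all at rest (horizontal distance between panel_long_c and plaque_long below 0.007 m and angle between the x axis of panel_long_c and the x axis of plaque_long, either way round below 0.1 rad and z of panel_long_c in the frame of plaque_long below 0.01 m and angle between each of panel_long_c, panel_medium_c, panel_short_c's own z axis and vertical below 0.025 rad and linear speed of each of panel_long, panel_medium, panel_short, brayer below 0.02 m/s and horizontal distance between panel_medium_c and plaque_medium below 0.007 m and angle between the x axis of panel_medium_c and the x axis of plaque_medium, either way round below 0.1 rad and z of panel_medium_c in the frame of plaque_medium below 0.01 m and horizontal distance between panel_short_c and plaque_short below 0.007 m and angle between the x axis of panel_short_c and the x axis of plaque_short, either way round below 0.1 rad and z of panel_short_c in the frame of plaque_short below 0.01 m and horizontal distance between brayer and stand below 0.01 m and z of brayer in the frame of stand between 0.006 and 0.012 m and angle between brayer's own z axis and vertical below 0.1 rad); the robot touches nothing.
It fails at once if the fingers press a panel, lying in its place, down on its rails ((horizontal distance between panel_long_c and plaque_long below 0.01 m and contact force between the fingers and panel_long above 2 N and contact force between panel_long and plaque_long above 3.5 N and z of panel_long_c in the frame of plaque_long between 0.0098 and 0.0112 m) or (horizontal distance between panel_medium_c and plaque_medium below 0.01 m and contact force between the fingers and panel_medium above 2 N and contact force between panel_medium and plaque_medium above 3.5 N and z of panel_medium_c in the frame of plaque_medium between 0.0098 and 0.0112 m) or (horizontal distance between panel_short_c and plaque_short below 0.01 m and contact force between the fingers and panel_short above 2 N and contact force between panel_short and plaque_short above 3.5 N and z of panel_short_c in the frame of plaque_short between 0.0098 and 0.0112 m)).
It fails at once if the hand roller presses a panel with more than 50 N (contact force between brayer and panel_long above 50 N or contact force between brayer and panel_medium above 50 N or contact force between brayer and panel_short above 50 N).
It fails at once if a bystander is moved by more than 30 mm (distance of any of eraser, washi_1, staple_box, usb_stick, pen_desk, lip_balm from where it was at the start of the episode above 0.03 m).
Of panel_long, panel_medium, panel_short only 2 to 3 are there at a start; the rules pass over those that are not, and their reading is None.
At some moment in a run one of panel_long, panel_medium, panel_short may be knocked a few centimetres aside while the robot is not near it.
It also fails if it takes over 210 s, if anything falls off the work surface, if the arm or the gripper's body presses on something with over 40 N, if the wrist force passes 120 N, or if a joint passes its speed limit or range.

### The arm

A 6-joint arm with a two-finger parallel gripper is mounted at the origin on a cart in front of the work surface, level with it; the furniture and walls round the work are solid. World frame = base frame: x ahead of the robot, y to its left, z up, the work surface at z = 0. Lengths are in m, angles in degrees, forces in N, time in s.
With the tool pointing down it reaches from about 0.35 to 0.875 m from the base axis. Payload 4.2 kg.
Tool frame: the origin (TCP) lies midway between the tips of the shut fingers; the grasp point (between the pads) lies 19 mm behind it; z points along the fingers, y is the line along which they close (so a half turn about z gives the same grasp; the last joint's range is limited). The gripper opens to 87 mm and grips with 3 to 60 N. Pads are 19 mm wide; open, the fingers measure 117 mm over their backs; the gripper's body (75 mm by 190 mm) begins 51 mm behind the grasp point.
Start: joints at [-51.475, 22.042, 0.453, 0, -68.411, -14.817], TCP at [0.251, -0.572, 0.223] pointing down, gripper open.
Joint ranges: [-179.83, 179.83], [-69.29, 118.12], [-61.27, 80.66], [-181.25, 117.63], [-171.15, -9.14], [-177.46, 177.46]. Speed limits (degrees/s): [159.86, 159.86, 180, 180, 180, 180].

### API

Orientations are given as a 3x3 rotation matrix whose columns are the frame's x, y, z axes.
In Python, from station import r, cams gives the robot as it stands.
- The arm moves only by the tool play_rows, never from a script. Its argument "commands" is text: rows parted by semicolons, each of 6 numbers parted by spaces: the shift along the world's x, y, z normalised to -1 to 1, where 1 is 30 mm, then the turn, a rotation vector about the world's x, y, z normalised to -1 to 1, where 1 is 0.15 rad. A call has 1 to 20 rows; each row shifts and turns the commanded pose from where the row before left it; what a row does not reach is not made up. A row lasts 1/10 s, in which the tool goes at most 50 mm and 8.59 degrees, less where a joint would pass 70% of its speed; a pose out of reach is approached as far as the arm can. A call with a number of a shift or a turn outside -1 to 1 is refused whole. A call with a gripper value outside its range is refused whole. "grip" is the finger opening in mm, from 0 to 87, set as the call begins (left out, the last holds). The fingers move at their own pace and stop on an object; the grip force is fixed at half the most. Time passes only in rows, so rows that do not move let the fingers close. It gives the time, the measured TCP pose, the force, the opening and the grip force at its end, in the units of the state.
- r.sense(): the state, without advancing time (a new reading comes with each control period).
- cams.capture(name): name is "scene" or "top" or "wrist"; returns (picture, depth): 400x640x3 uint8, blue, green, red; 400x640 float32, m along the optical axis (not along the pixel's ray), 0 where there is no reading.
- cams.camera_info(name): a dict with "mtx" (3x3 intrinsics, pixels), "k1" (the pictures are not rectified: a ray, as slopes to the right and down, at radius r is drawn at 1 + k1 r^2 times it, then the intrinsics apply), "R" (3x3) and "t" (3): a world point X has camera coordinates R X + t. Camera axes: x right, y down, z forward; pixel columns grow to the right and rows downward; lengths in m; the calibration is good to about 2 mm. A picture is of the moment at which its call begins: read the wrist's pose just before it. camera_info takes no time and is no camera call; for the wrist camera it gives the pose at the moment of the call.
- r.finish_job(): hands the job in; it is judged then, once.
The state is a dict: "time_s": time; "joints": joint angles; "joint_velocities": joint speeds; "effort": joint torques, N m; "tcp_pos": TCP position; "ee_rot": TCP orientation; "wrist_force": force on the tool from outside, world axes, zero at the start; "moment": the same for the moment, N m; "gripper_width": opening from 0.0 (shut) to 1.0 (fully open); "gripper_force": force on a finger pad.
Only numpy, scipy, OpenCV 4.12 (cv2) and the standard library are available. Lean on these libraries where they do the work, as an engineer would, in place of code of your own. Each camera call takes 0.05 s, during which the arm holds its last target. There are 200 camera calls.

## Working session

There is one attempt and no reset: what is moved stays moved. The work goes in short steps, Python scripts to look and compute and a tool call to move; the robot and the scene stay as the last step left them, time stands still between calls to the robot, and variables do not carry over. Pictures are saved under pics/ and viewed, at most 14 in all, crops included, and the job is handed in when it is done.

Besides the shell and the picture viewer there is one more tool, called after "Call:" as name(argument=value, ...) on one line, values as JSON. play_rows: Moves the arm, as the interface text tells. Scaled input: -1 to 1 covers 30 mm each way for a shift and 0.15 rad each way for a turn. Its arguments: {"type":"object","properties":{"commands":{"type":"string"},"grip":{"type":"number"}},"required":["commands"]}

```bash
ls; mkdir -p pics; python3 - <<'E'
from station import r,cams
import cv2
for n in("top","scene"):
    p,d=cams.capture(n);cv2.imwrite(f"pics/{n}0.png",p)
    i=cams.camera_info(n);print(n,i)
import pickle
s=r.sense();print(s)
E
```

```text
pics
top {'mtx': array([[370.65096563,   0.        , 325.25318713],
       [  0.        , 370.65096563, 202.13862585],
       [  0.        ,   0.        ,   1.        ]]), 'k1': 0.0011453303986533817, 'R': array([[ 0.00331518, -0.99995601,  0.00877439],
       [-0.98941949, -0.00455269, -0.14501154],
       [ 0.14504511, -0.00820081, -0.98939106]]), 't': array([-0.01998598,  0.56981847,  0.86436978])}
scene {'mtx': array([[408.68132583,   0.        , 317.12845289],
       [  0.        , 408.68132583, 196.45707753],
       [  0.        ,   0.        ,   1.        ]]), 'k1': -0.07995702274946019, 'R': array([[ 0.56289251, -0.8262726 ,  0.02063045],
       [-0.38231563, -0.2824172 , -0.87981548],
       [ 0.73279382,  0.4873542 , -0.47486746]]), 't': array([-0.29852111,  0.27308994,  0.5738099 ])}
{'time_s': 0.1, 'joints': array([-5.14746355e+01,  2.20859279e+01,  3.85595620e-01, -2.19467204e-02,
       -6.84109754e+01, -1.48176116e+01]), 'joint_velocities': array([-0.04990388, -0.16911331,  0.23948996,  0.15700314,  0.14488925,
        0.01701515]), 'effort': array([-3.02156368e-04, -3.91690314e+01,  1.87934232e+01,  4.23197508e+00,
        1.34688400e-02, -7.02965417e-05]), 'tcp_pos': array([ 0.2510835 , -0.57175132,  0.22156848]), 'ee_rot': array([[-9.15664923e-01, -4.01941391e-01, -9.31362601e-04],
       [-4.01942441e-01,  9.15663279e-01,  1.74165040e-03],
       [ 1.52773148e-04,  1.96912234e-03, -9.99998050e-01]]), 'wrist_force': array([ 0.31627121, -0.74338878,  0.09841344]), 'moment': array([ 0.02102295, -0.04301816,  0.02954274]), 'gripper_force': 0.0, 'gripper_width': 1.0014890620995767}
```

View pics/top0.png

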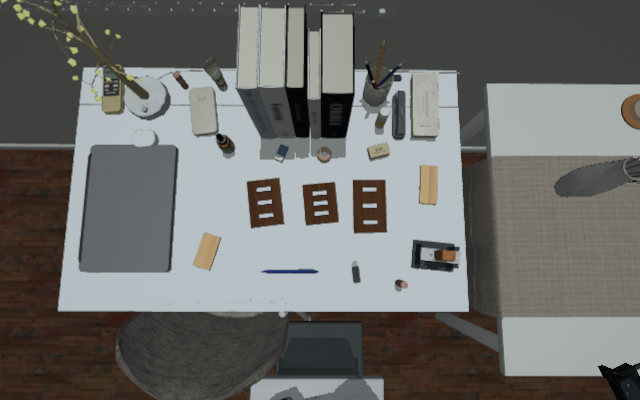

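View pics/scene0.png

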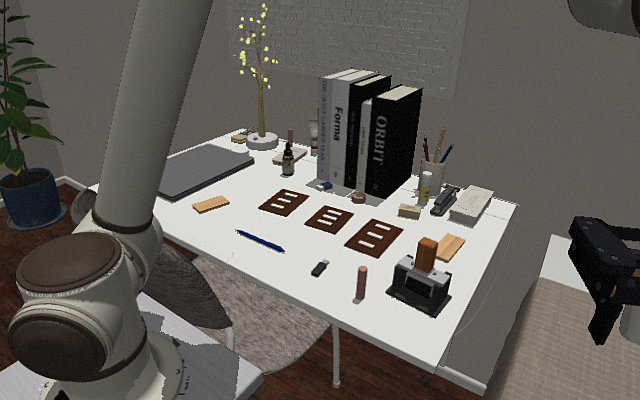

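The top view shows plaques at px (265,203), (321,203) and (369,206), which look medium, short and long. There are two panels, at (207,251) and (428,185). The roller's stand is at (436,256), the pen at (290,271), the USB stick at (356,271), and the lip balm at (401,284).

```bash
cat > h.py <<'E'
from station import r,cams
import numpy as np,cv2
def pt(info,uv,z):
    uv=np.atleast_2d(uv).astype(float);K=info["mtx"]
    d=(uv-[K[0,2],K[1,2]])/[K[0,0],K[1,1]];u=d.copy()
    for _ in range(8):u=d/(1+info["k1"]*(u**2).sum(1,keepdims=True))
    ray=np.c_[u,np.ones(len(u))]@info["R"];c=-info["R"].T@info["t"]
    return c+ray*((z-c[2])/ray[:,2])[:,None]
def proj(info,X):
    q=np.asarray(X)@info["R"].T+info["t"];u=q[...,:2]/q[...,2:]
    u=u*(1+info["k1"]*(u**2).sum(-1,keepdims=True))
    return u*[info["mtx"][0,0],info["mtx"][1,1]]+[info["mtx"][0,2],info["mtx"][1,2]]
def masks(p):
    hsv=cv2.cvtColor(p,cv2.COLOR_BGR2HSV)
    wood=cv2.inRange(hsv,(8,60,140),(25,190,255))
    dark=cv2.inRange(hsv,(0,70,20),(18,255,125))
    return {"wood":wood,"dark":dark}
def rects(p,info,zs,amin=150,desk=True):
    out=[]
    for k,m in masks(p).items():
        m=cv2.morphologyEx(m,cv2.MORPH_CLOSE,np.ones((3,3)))
        for c in cv2.findContours(m,cv2.RETR_EXTERNAL,cv2.CHAIN_APPROX_NONE)[0]:
            if cv2.contourArea(c)<amin:continue
            X=pt(info,c[:,0],zs[k])[:,:2]*1000
            if X[:,0].min()<150 or abs(X[:,1]).max()>700:continue
            (cx,cy),(w,h),a=cv2.minAreaRect(X.astype(np.float32))
            if w<h:w,h,a=h,w,a+90
            a=(a+90)%180-90
            cut=c[:,0,0].min()<2 or c[:,0,1].min()<2 or c[:,0,0].max()>637 or c[:,0,1].max()>397
            out.append((k,cx,cy,w,h,a,cut))
            print(k,"c %.1f %.1f size %.1f x %.1f ang %.2f"%(cx,cy,w,h,a),"px",c[:,0].mean(0).round(),"CUT" if cut else "")
    return out
E
python3 - <<'E'
from h import *
for n in("top",):
    p,d=cams.capture(n);i=cams.camera_info(n);rects(p,i,{"wood":.008,"dark":.004})
    for nm,uv,z in(("handle",(449,255),.123),("stand tl",(413,241),.05),("box",(378,151),.02),("usb",(356,271),.008),("lip",(401,284),.068),("pen",(290,271),.01),("tape",(324,154),.015),("books",(290,137),0),("desk",(463,68),0),("desk2",(468,310),0),("vial",(381,120),.07)):print(nm,pt(i,uv,z).round(3))
i=cams.camera_info("wrist");print(i);s=r.sense();print(s["tcp_pos"])
c=-i["R"].T@i["t"];print("cam in tool",s["ee_rot"].T@(c-s["tcp_pos"]));print(i["R"]@s["ee_rot"])
E
```

```text
wood c 451.3 276.3 size 82.2 x 42.5 ang -16.41 px [206. 251.] 
wood c 622.3 -281.8 size 98.6 x 41.9 ang -4.18 px [428. 184.] 
wood c 834.1 545.1 size 41.7 x 38.6 ang -85.20 px [111. 103.] 
dark c 294.0 -385.4 size 119.5 x 33.0 ang 66.81 px [476. 319.] 
dark c 573.2 -4.4 size 101.3 x 81.2 ang 5.58 px [320. 203.] 
dark c 567.9 -129.3 size 131.1 x 80.9 ang 0.29 px [369. 206.] 
dark c 574.6 135.9 size 117.2 x 81.2 ang 7.26 px [265. 203.] 
dark c 686.6 -402.7 size 62.9 x 40.0 ang -89.67 px [472. 158.] 
handle [[ 0.443 -0.288  0.123]]
stand tl [[ 0.476 -0.228  0.05 ]]
box [[ 0.706 -0.152  0.02 ]]
usb [[ 0.403 -0.095  0.008]]
lip [[ 0.376 -0.193  0.068]]
pen [[0.403 0.068 0.01 ]]
tape [[ 0.699 -0.014  0.015]]
books [[0.748 0.075 0.   ]]
desk [[ 0.945 -0.39   0.   ]]
desk2 [[ 0.309 -0.37   0.   ]]
vial [[ 0.77  -0.153  0.07 ]]
{'mtx': array([[360.12043616,   0.        , 320.50097521],
       [  0.        , 360.12043616, 194.71512379],
       [  0.        ,   0.        ,   1.        ]]), 'k1': -0.05257415747927798, 'R': array([[-4.02013560e-01,  9.15633595e-01,  4.66536720e-04],
       [ 8.78275333e-01,  3.85467068e-01,  2.82926807e-01],
       [ 2.58877455e-01,  1.14150160e-01, -9.59141389e-01]]), 't': array([ 0.62470377, -0.03500152,  0.38944122])}
[ 0.251169   -0.57182254  0.22169011]
cam in tool [ 7.67249286e-02 -5.69754238e-05 -1.61443889e-01]
[[ 2.51478754e-05  9.99999241e-01  1.23186681e-03]
 [-9.59115875e-01  3.72754855e-04 -2.83013425e-01]
 [-2.83013670e-01 -1.17438583e-03  9.59115157e-01]]
```

Call:
play_rows(commands="0 0 0.5 0 0 0;0.95 0.74 0 0 0 -0.25;0.95 0.74 0 0 0 -0.25;0.95 0.74 0 0 0 -0.25;0.95 0.74 0 0 0 -0.25;0.95 0.74 0 0 0 -0.25;0.95 0.74 0 0 0 -0.25;0.95 0.74 0 0 0 -0.25;0.95 0.74 0 0 0 -0.25;0.95 0.74 0 0 0 -0.25;0.95 0.74 0 0 0 -0.25;0.95 0.74 0 0 0 -0.25;0.95 0.74 0 0 0 -0.25;0.8 0.8 0 0 0 -0.25;0 0 0 0 0 0;0 0 0 0 0 0", grip=87)

```text
time_s: 1.75
tcp_pos: [0.6174, -0.2812, 0.2367]
ee_rot: [[-0.997, 0.072, -0.002], [0.072, 0.997, 0.0], [0.002, 0.0, -1.0]]
wrist_force: [-0.5, 0.3, 0.2]
gripper_width: 1.002
gripper_force: 0.0
```

```bash
cat > look.py <<'E'
from h import *
import sys
i=cams.camera_info("wrist");s=r.sense();p,d=cams.capture("wrist");cv2.imwrite(f"pics/{sys.argv[1]}.png",p)
R=s["ee_rot"];yaw=np.degrees(np.arctan2(R[1,0],R[0,0]))
print("t %.2f tcp"%s["time_s"],(s["tcp_pos"]*1000).round(1),"toolx yaw %.2f"%yaw,"tilt",R[:,2].round(3),"j",s["joints"].round(0),"w",s["gripper_width"],"f",s["gripper_force"],s["wrist_force"].round(1))
rects(p,i,{"wood":float(sys.argv[2]) if len(sys.argv)>2 else .008,"dark":.004},amin=800)
E
python3 look.py w1
```

```text
t 1.75 tcp [ 617.4 -281.2  236.7] toolx yaw 175.87 tilt [-0.002  0.    -1.   ] j [-11.  27.  10.  -0. -73. -83.] w 1.0020455129881216 f 0.0 [-0.5  0.3  0.2]
wood c 630.4 -283.6 size 82.2 x 42.2 ang -3.44 px [319. 172.] 
dark c 886.7 -110.4 size 205.2 x 38.5 ang -89.69 px [468. 349.] 
dark c 573.6 -7.4 size 100.8 x 81.6 ang 5.76 px [567. 103.] 
dark c 567.7 -131.9 size 132.6 x 81.1 ang 0.87 px [455. 102.]
```

View pics/w1.png

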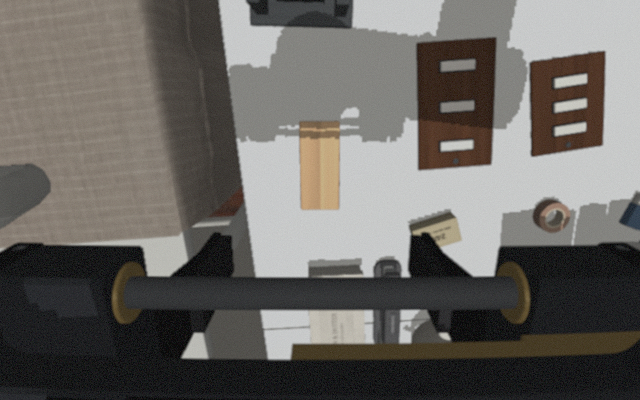

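The wrist view shows the long panel at px columns 300–340 and rows 121–210, with its near part in shadow. The long plaque is at (455,102) and the short one at (567,103). I'll widen the wood mask to include the shadow.

```bash
sed -i 's/(8,60,140),(25,190,255)/(11,60,75),(25,190,255)/' h.py; python3 - <<'E'
from h import *
p=cv2.imread("pics/w1.png");h=cv2.cvtColor(p,cv2.COLOR_BGR2HSV)
for uv in((320,127),(320,180),(308,150),(440,90),(480,130)):print(uv,h[uv[1],uv[0]])
E
python3 look.py w2
```

```text
(320, 127) [ 16  97 121]
(320, 180) [ 17  89 191]
(308, 150) [ 15  94 198]
(440, 90) [  8 127  56]
(480, 130) [ 11 123  83]
t 1.80 tcp [ 616.9 -281.9  237.1] toolx yaw 175.80 tilt [-0.001  0.    -1.   ] j [-11.  27.  10.   0. -73. -83.] w 1.0024674713795694 f 0.0 [ 0.1 -0.5  0.2]
wood c 623.2 -283.1 size 98.6 x 42.6 ang -3.39 px [320. 165.] 
wood c 606.3 -133.1 size 79.8 x 53.6 ang -89.56 px [454. 146.] 
wood c 573.2 -9.4 size 100.2 x 79.5 ang 5.76 px [568. 110.] 
dark c 889.5 -12.1 size 191.5 x 39.7 ang 87.28 px [539. 347.] 
dark c 573.8 -7.5 size 100.9 x 81.6 ang 5.50 px [567. 103.] 
dark c 567.8 -132.1 size 132.7 x 81.4 ang 0.43 px [456. 102.]
```

Call:
play_rows(commands="0.2 -0.04 -1 0 0 0.09;0 0 -1 0 0 0;0 0 -1 0 0 0;0 0 -1 0 0 0;0 0 -1 0 0 0;0 0 -1 0 0 0;0 0 -0.7 0 0 0;0 0 -0.5 0 0 0;0 0 -0.45 0 0 0;0 0 0 0 0 0;0 0 0 0 0 0")

```text
time_s: 2.95
tcp_pos: [0.6237, -0.2835, 0.0088]
ee_rot: [[-0.998, 0.06, 0.001], [0.06, 0.998, -0.001], [-0.001, -0.001, -1.0]]
wrist_force: [-0.3, 0.1, 0.4]
gripper_width: 0.998
gripper_force: 0.0
```

```bash
sed -i 's/(11,60,75)/(11,60,95)/' h.py; python3 look.py w3
```

```text
t 2.95 tcp [ 623.7 -283.5    8.8] toolx yaw 176.55 tilt [ 0.001 -0.001 -1.   ] j [-11.  39.  -4.   0. -47. -83.] w 0.9982964682129233 f 0.0 [-0.3  0.1  0.4]
wood c 664.5 -285.4 size 42.8 x 13.8 ang 86.61 px [321. 321.] 
wood c 605.4 -281.4 size 65.0 x 43.1 ang -3.61 px [322. 211.] 
dark c 603.0 -281.2 size 59.2 x 43.8 ang -3.94 px [336. 207.] 
dark c 574.9 -145.6 size 120.4 x 57.8 ang 0.90 px [596. 131.] CUT
```

Call:
play_rows(commands="0 0 -0.16 0 0 0;0 0 0 0 0 0")

```text
time_s: 3.2
tcp_pos: [0.6234, -0.2829, 0.0035]
ee_rot: [[-0.998, 0.06, 0.0], [0.06, 0.998, 0.0], [-0.0, 0.0, -1.0]]
wrist_force: [-0.1, 0.2, -0.2]
gripper_width: 1.003
gripper_force: 0.0
```

Call:
play_rows(commands="0 0 0 0 0 0;0 0 0 0 0 0;0 0 0 0 0 0;0 0 0 0 0 0;0 0 0 0 0 0;0 0 0 0 0 0;0 0 0 0 0 0;0 0 0 0 0 0", grip=38)

```text
time_s: 4.0
tcp_pos: [0.6233, -0.283, 0.0032]
ee_rot: [[-0.998, 0.06, -0.0], [0.06, 0.998, 0.0], [0.0, 0.0, -1.0]]
wrist_force: [0.1, -0.1, 0.1]
gripper_width: 0.502
gripper_force: 30.0
```

Call:
play_rows(commands="0 0 0.4 0 0 0;0 0 0.8 0 0 0;0 0 0.8 0 0 0;-0.31 0.84 0 0 0 0.08;-0.31 0.84 0 0 0 0.08;-0.31 0.84 0 0 0 0.08;-0.31 0.84 0 0 0 0.08;-0.31 0.84 0 0 0 0.08;-0.3 0.84 0 0 0 0.05;0 0 0 0 0 0;0 0 0 0 0 0")

```text
time_s: 5.1
tcp_pos: [0.5684, -0.1315, 0.0643]
ee_rot: [[-1.0, -0.009, 0.002], [-0.009, 1.0, -0.0], [-0.002, -0.0, -1.0]]
wrist_force: [0.2, -1.0, -0.7]
gripper_width: 0.499
gripper_force: 30.0
```

```bash
python3 look.py w4 0.069
```

```text
t 5.10 tcp [ 568.4 -131.5   64.3] toolx yaw -179.50 tilt [ 0.002 -0.    -1.   ] j [  3.  27. -17.   0. -46. -92.] w 0.4989442464556104 f 29.99342679977417 [ 0.2 -1.  -0.7]
wood c 607.4 -131.2 size 42.8 x 18.9 ang -89.45 px [320. 324.] 
wood c 542.8 -23.2 size 43.2 x 11.6 ang 4.74 px [550. 205.] 
wood c 548.7 -131.7 size 62.4 x 49.6 ang 0.53 px [320. 214.] 
dark c 570.6 -7.0 size 96.7 x 82.0 ang 5.42 px [514. 200.] 
dark c 558.6 -131.0 size 116.0 x 81.5 ang 0.54 px [320. 196.]
```

View pics/w4.png

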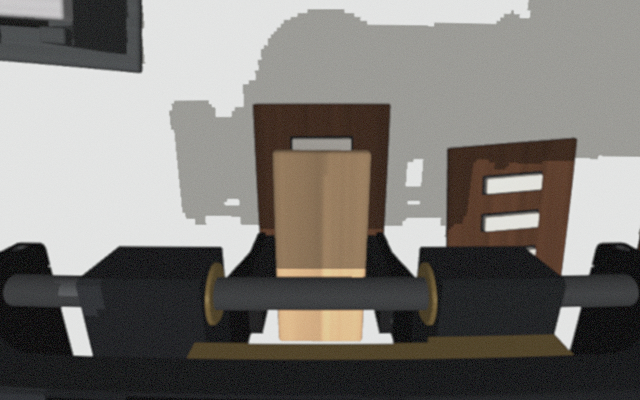

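Call:
play_rows(commands="0 0 -0.6 0 0 0;0 0 -0.5 0 0 0;0 0 -0.4 0 0 0;0 0 -0.18 0 0 0;0 0 0 0 0 0;0 0 0 0 0 0")

```text
time_s: 5.75
tcp_pos: [0.5683, -0.1321, 0.0132]
ee_rot: [[-1.0, -0.007, 0.001], [-0.007, 1.0, -0.0], [-0.001, -0.0, -1.0]]
wrist_force: [1.0, -1.2, 0.4]
gripper_width: 0.498
gripper_force: 30.0
```

```bash
python3 look.py w5 0.018
```

```text
t 5.75 tcp [ 568.3 -132.1   13.2] toolx yaw -179.59 tilt [ 0.001 -0.    -1.   ] j [  3.  31. -19.   0. -40. -92.] w 0.4982543022720753 f 29.993387460708618 [ 1.  -1.2  0.4]
wood c 608.2 -129.2 size 62.2 x 20.8 ang -89.57 px [327. 326.] 
wood c 549.7 10.1 size 21.7 x 17.7 ang 3.95 px [616. 222.] 
wood c 548.6 -131.8 size 62.5 x 43.6 ang 0.03 px [321. 213.] 
dark c 546.7 -9.5 size 83.4 x 50.3 ang -85.30 px [560. 201.] CUT
dark c 544.0 -131.2 size 87.2 x 81.7 ang 0.47 px [322. 190.]
```

Call:
play_rows(commands="0 0 -0.05 0 0 0;0 0 0 0 0 0;0 0 0 0 0 0")

```text
time_s: 6.1
tcp_pos: [0.5679, -0.1318, 0.0116]
ee_rot: [[-1.0, -0.007, 0.0], [-0.007, 1.0, 0.0], [-0.0, 0.0, -1.0]]
wrist_force: [-0.1, -0.7, -0.4]
gripper_width: 0.5
gripper_force: 30.0
```

Call:
play_rows(commands="0 0 0 0 0 0;0 0 0 0 0 0;0 0 0 0 0 0;0 0 0 0 0 0;0 0 0.3 0 0 0;0 0 1 0 0 0;0 0 1 0 0 0;0 0 1 0 0 0;0 0 1 0 0 0;0 0 1 0 0 0;0 0 0.7 0 0 0;0 0 0 0 0 0", grip=87)

```text
time_s: 7.3
tcp_pos: [0.5699, -0.1321, 0.196]
ee_rot: [[-1.0, -0.008, 0.009], [-0.008, 1.0, -0.001], [-0.009, -0.001, -1.0]]
wrist_force: [0.0, 0.3, -0.8]
gripper_width: 0.998
gripper_force: 0.0
```

```bash
python3 look.py w6 0.016
```

```text
t 7.30 tcp [ 569.9 -132.1  196. ] toolx yaw -179.55 tilt [ 0.009 -0.001 -1.   ] j [  3.  19.  -8.   0. -62. -92.] w 0.9979895032306293 f 0.0 [ 0.   0.3 -0.8]
wood c 568.1 -131.8 size 100.1 x 45.0 ang 0.08 px [321. 165.] 
wood c 427.9 -356.3 size 41.5 x 20.8 ang 88.00 px [71. 11.] CUT
dark c 789.1 49.8 size 432.0 x 42.9 ang -89.15 px [461. 348.] CUT
dark c 573.3 -6.5 size 101.3 x 81.4 ang 5.70 px [445. 169.] 
dark c 574.6 133.0 size 117.1 x 82.1 ang 7.12 px [577. 171.] 
dark c 567.5 -131.1 size 132.6 x 81.3 ang 0.68 px [322. 160.] 
dark c 430.4 -345.1 size 83.6 x 30.0 ang 88.17 px [89. 17.] CUT
```

Call:
play_rows(commands="-0.28 0.97 0 0 0 -0.14;-0.28 0.97 0 0 0 -0.14;-0.28 0.97 0 0 0 -0.14;-0.28 0.97 0 0 0 -0.14;-0.28 0.97 0 0 0 -0.14;-0.28 0.97 0 0 0 -0.14;-0.28 0.97 0 0 0 -0.14;-0.28 0.97 0 0 0 -0.14;-0.28 0.97 0 0 0 -0.14;-0.28 0.97 0 0 0 -0.14;-0.28 0.97 0 0 0 -0.14;-0.28 0.97 0 0 0 -0.14;-0.28 0.97 0 0 0 -0.14;-0.3 0.92 0 0 0 -0.15;0 0 0 0 0 0;0 0 0 0 0 0")

```text
time_s: 8.95
tcp_pos: [0.4488, 0.2739, 0.1902]
ee_rot: [[-0.959, 0.283, -0.002], [0.283, 0.959, -0.002], [0.001, -0.002, -1.0]]
wrist_force: [0.5, -0.2, 0.2]
gripper_width: 1.0
gripper_force: 0.0
```

```bash
python3 look.py w7
```

```text
t 8.95 tcp [448.8 273.9 190.2] toolx yaw 163.56 tilt [-0.002 -0.002 -1.   ] j [  49.   14.  -16.   -0.  -60. -156.] w 0.9998136887949478 f 0.0 [ 0.5 -0.2  0.2]
wood c 451.2 276.1 size 82.0 x 43.2 ang -16.38 px [323. 171.] 
dark c 672.0 259.0 size 165.9 x 24.4 ang 74.52 px [362. 352.] 
dark c 724.9 461.0 size 257.6 x 35.1 ang 74.50 px [540. 346.] CUT
dark c 600.1 139.2 size 82.2 x 67.6 ang -81.79 px [245. 330.] 
dark c 424.3 284.0 size 43.6 x 25.2 ang 73.57 px [325. 144.] 
dark c 283.1 68.1 size 126.1 x 101.5 ang 61.45 px [45. 58.] CUT
```

Call:
play_rows(commands="0.08 0.07 -1 0 0 0;0 0 -1 0 0 0;0 0 -1 0 0 0;0 0 -1 0 0 0;0 0 -1 0 0 0;0 0 -0.6 0 0 0;0 0 -0.4 0 0 0;0 0 -0.12 0 0 0;0 0 0 0 0 0;0 0 0 0 0 0")

```text
time_s: 10.0
tcp_pos: [0.4527, 0.2765, 0.0087]
ee_rot: [[-0.959, 0.284, 0.001], [0.284, 0.959, 0.001], [-0.001, 0.002, -1.0]]
wrist_force: [0.8, -0.7, 0.7]
gripper_width: 0.996
gripper_force: 0.0
```

```bash
python3 look.py w8
```

```text
t 10.00 tcp [452.7 276.5   8.7] toolx yaw 163.48 tilt [ 0.001  0.001 -1.   ] j [  49.   28.  -27.    0.  -35. -155.] w 0.9957332692149862 f 0.0 [ 0.8 -0.7  0.7]
wood c 438.4 280.0 size 57.0 x 43.2 ang -16.54 px [318. 220.] 
dark c 436.6 280.5 size 52.6 x 43.8 ang -16.52 px [319. 214.]
```

Call:
play_rows(commands="-0.03 0 -0.17 0 0 0;0 0 0 0 0 0")

```text
time_s: 10.25
tcp_pos: [0.4508, 0.2761, 0.0026]
ee_rot: [[-0.959, 0.284, -0.0], [0.284, 0.959, 0.0], [0.0, -0.0, -1.0]]
wrist_force: [-0.3, -0.3, -0.3]
gripper_width: 1.002
gripper_force: 0.0
```

Call:
play_rows(commands="0 0 0 0 0 0;0 0 0 0 0 0;0 0 0 0 0 0;0 0 0 0 0 0;0 0 0 0 0 0;0 0 0 0 0 0;0 0 0 0 0 0;0 0 0 0 0 0", grip=38)

```text
time_s: 11.05
tcp_pos: [0.4511, 0.2762, 0.0027]
ee_rot: [[-0.959, 0.284, 0.0], [0.284, 0.959, 0.0], [-0.0, 0.0, -1.0]]
wrist_force: [-0.1, -0.2, 0.6]
gripper_width: 0.495
gripper_force: 30.0
```

Call:
play_rows(commands="0 0 0.4 0 0 0;0 0 0.8 0 0 0;0 0 0.8 0 0 0;0.51 -0.6 0 0 0 0.34;0.51 -0.6 0 0 0 0.34;0.51 -0.6 0 0 0 0.34;0.51 -0.6 0 0 0 0.34;0.51 -0.6 0 0 0 0.34;0.51 -0.6 0 0 0 0.34;0.51 -0.6 0 0 0 0.34;0.52 -0.57 0 0 0 0.35;0 0 0 0 0 0;0 0 0 0 0 0")

```text
time_s: 12.35
tcp_pos: [0.5738, 0.1328, 0.0631]
ee_rot: [[-0.993, -0.119, 0.0], [-0.119, 0.993, 0.0], [-0.0, 0.0, -1.0]]
wrist_force: [-0.7, -0.1, -1.0]
gripper_width: 0.498
gripper_force: 30.0
```

```bash
python3 look.py w9 0.068
```

```text
t 12.35 tcp [573.8 132.8  63.1] toolx yaw -173.15 tilt [ 0.  0. -1.] j [  29.   28.  -16.   -0.  -46. -112.] w 0.4984172457620138 f 29.999683499336243 [-0.7 -0.1 -1. ]
wood c 608.9 137.1 size 42.7 x 12.0 ang -83.12 px [321. 319.] 
wood c 558.5 129.3 size 53.7 x 46.9 ang 6.87 px [319. 223.] 
wood c 528.2 51.3 size 28.9 x 11.1 ang 3.69 px [148. 140.] 
dark c 568.5 134.4 size 104.8 x 81.9 ang 6.87 px [323. 192.] 
dark c 573.3 -4.2 size 102.2 x 82.4 ang 5.55 px [110. 178.]
```

View pics/w9.png

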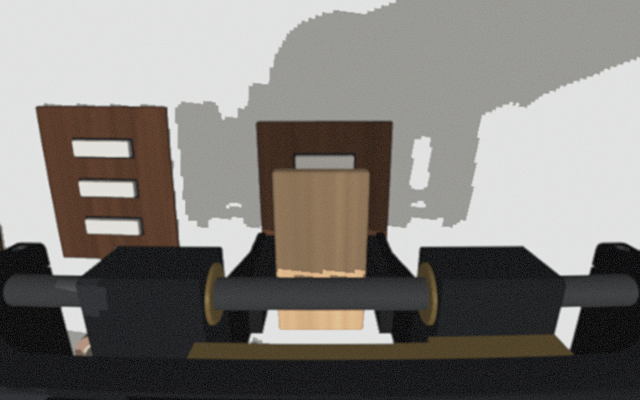

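Call:
play_rows(commands="0.04 0.07 -0.6 0 0 0;0 0 -0.5 0 0 0;0 0 -0.4 0 0 0;0 0 -0.18 0 0 0;0 0 0 0 0 0;0 0 0 0 0 0")

```text
time_s: 13.0
tcp_pos: [0.5753, 0.1355, 0.0127]
ee_rot: [[-0.993, -0.122, 0.001], [-0.122, 0.993, 0.0], [-0.001, 0.0, -1.0]]
wrist_force: [-0.1, 0.1, -0.1]
gripper_width: 0.496
gripper_force: 30.0
```

```bash
python3 look.py w10 0.017
```

```text
t 13.00 tcp [575.3 135.5  12.7] toolx yaw -173.02 tilt [ 0.001  0.    -1.   ] j [  29.   32.  -18.    0.  -40. -112.] w 0.4963145218531192 f 29.999713003635406 [-0.1  0.1 -0.1]
wood c 614.2 136.9 size 64.4 x 17.7 ang -82.97 px [320. 325.] 
wood c 560.1 133.8 size 54.0 x 43.9 ang 7.01 px [321. 223.] 
wood c 554.6 32.4 size 72.4 x 19.9 ang 4.37 px [103. 180.] 
dark c 623.6 141.5 size 80.7 x 18.5 ang -82.90 px [321. 330.] 
dark c 555.2 132.8 size 81.6 x 78.6 ang -82.99 px [320. 203.] 
dark c 562.3 -1.6 size 81.4 x 76.9 ang 4.91 px [ 58. 177.] CUT
```

Call:
play_rows(commands="0 0 -0.05 0 0 0;0 0 0 0 0 0;0 0 0 0 0 0")

```text
time_s: 13.35
tcp_pos: [0.5751, 0.1352, 0.011]
ee_rot: [[-0.993, -0.121, 0.0], [-0.121, 0.993, 0.0], [-0.0, 0.0, -1.0]]
wrist_force: [-0.0, 0.1, -0.4]
gripper_width: 0.497
gripper_force: 30.0
```

Call:
play_rows(commands="0 0 0 0 0 0;0 0 0 0 0 0;0 0 0 0 0 0;0 0 0 0 0 0;0 0 0.3 0 0 0;0 0 1 0 0 0;0 0 1 0 0 0;0 0 1 0 0 0;0 0 1 0 0 0;0 0 1 0 0 0;0 0 0.9 0 0 0;0 0 0 0 0 0", grip=87)

```text
time_s: 14.55
tcp_pos: [0.5774, 0.1359, 0.2024]
ee_rot: [[-0.993, -0.122, 0.01], [-0.122, 0.993, 0.003], [-0.01, 0.002, -1.0]]
wrist_force: [0.7, 0.9, 0.1]
gripper_width: 1.005
gripper_force: 0.0
```

```bash
python3 look.py w11 0.016; python3 - <<'E'
from h import *
p,d=cams.capture("top");rects(p,cams.camera_info("top"),{"wood":.016,"dark":.004})
cv2.imwrite("pics/top2.png",p)
E
```

```text
t 14.55 tcp [577.4 135.9 202.4] toolx yaw -173.01 tilt [ 0.01   0.003 -1.   ] j [  29.   20.   -6.    0.  -63. -112.] w 1.0048819848045318 f 0.0 [0.7 0.9 0.1]
wood c 575.8 135.0 size 83.4 x 45.1 ang 6.97 px [320. 165.] 
wood c 568.1 -130.8 size 100.8 x 45.3 ang -0.05 px [ 52. 125.] 
dark c 574.9 135.0 size 115.9 x 81.4 ang 7.01 px [320. 159.] 
dark c 573.5 -4.8 size 101.1 x 81.2 ang 5.66 px [182. 142.] 
dark c 567.3 -129.5 size 132.9 x 82.3 ang 0.51 px [ 62. 121.] 
wood c 563.7 135.0 size 60.4 x 45.5 ang 7.43 px [264. 206.] 
wood c 568.6 -130.6 size 99.7 x 45.6 ang -0.61 px [370. 204.] 
wood c 850.9 538.2 size 93.6 x 53.7 ang 1.68 px [115.  98.] 
dark c 294.0 -385.4 size 119.5 x 33.0 ang 66.81 px [476. 319.] 
dark c 556.5 133.6 size 81.1 x 79.1 ang -83.02 px [265. 210.] 
dark c 573.2 -4.4 size 101.3 x 81.2 ang 5.58 px [320. 203.] 
dark c 567.9 -129.5 size 131.5 x 80.4 ang 0.58 px [369. 206.] 
dark c 686.6 -402.7 size 62.9 x 40.0 ang -89.67 px [472. 158.]
```

Call:
play_rows(commands="-0.3 -0.93 0.22 0 0 0.65;-0.3 -0.93 0.22 0 0 0.65;-0.3 -0.93 0.22 0 0 0.65;-0.3 -0.93 0.22 0 0 0.65;-0.3 -0.93 0.22 0 0 0.65;-0.3 -0.93 0.22 0 0 0.65;-0.3 -0.93 0.22 0 0 0.65;-0.3 -0.93 0.22 0 0 0.65;-0.3 -0.93 0.22 0 0 0.65;-0.3 -0.93 0.22 0 0 0.65;-0.3 -0.93 0.22 0 0 0.65;-0.3 -0.93 0.22 0 0 0.65;-0.3 -0.93 0.22 0 0 0.65;-0.3 -0.93 0.22 0 0 0.65;-0.3 -0.95 0.22 0 0 0.6;0 0 0 0 0 0;0 0 0 0 0 0")

```text
time_s: 16.35
tcp_pos: [0.4393, -0.284, 0.2944]
ee_rot: [[0.003, -1.0, -0.002], [-1.0, -0.003, 0.001], [-0.001, 0.002, -1.0]]
wrist_force: [-0.8, 0.5, 0.5]
gripper_width: 0.997
gripper_force: 0.0
```

```bash
python3 look.py w12 0.123
```

```text
t 16.35 tcp [ 439.3 -284.   294.4] toolx yaw -89.83 tilt [-0.002  0.001 -1.   ] j [-15.  10.  -7.  -0. -74.  15.] w 0.9971175909825111 f 0.0 [-0.8  0.5  0.5]
wood c 515.6 -189.9 size 34.3 x 31.9 ang 0.34 px [247. 264.] 
dark c 278.6 -3.1 size 106.2 x 64.5 ang -43.70 px [431. 339.] 
dark c 573.0 -6.4 size 99.9 x 86.9 ang 5.40 px [233. 336.] 
dark c 534.0 -138.9 size 67.1 x 65.9 ang -89.72 px [252. 255.] 
dark c 442.5 -267.7 size 48.7 x 31.6 ang 84.04 px [318. 165.]
```

View pics/w12.png

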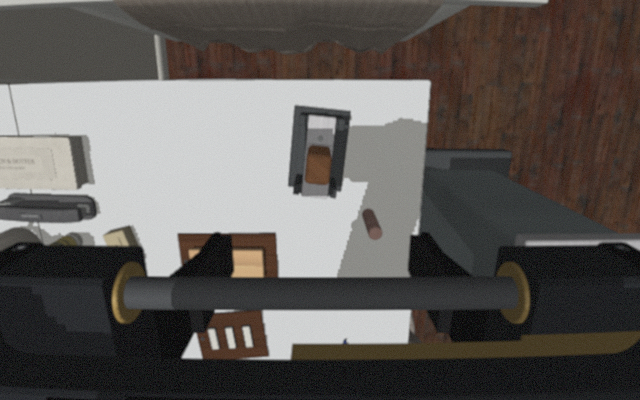

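The wrist view shows the stand with corners near px (293,106), (350,112), (342,196) and (290,188), and the handle at (318,165). I'll use the depth image to segment them by height.

```bash
cat > st.py <<'E'
from h import *
i=cams.camera_info("wrist");s=r.sense();p,d=cams.capture("wrist")
v,u=np.mgrid[0:400,0:640];uv=np.c_[u.ravel(),v.ravel()];K=i["mtx"]
A=pt(i,uv,0.);c=-i["R"].T@i["t"];zc=(A@i["R"].T+i["t"])[:,2]
X=(c+(A-c)*(d.ravel()/zc)[:,None])*1000
print("tcp",(s["tcp_pos"]*1000).round(1))
B=(abs(X[:,0]-440)<90)&(abs(X[:,1]+280)<90)&(d.ravel()>0)
def show(n,lo,hi):
    Q=X[B&(X[:,2]>lo)&(X[:,2]<hi)]
    (cx,cy),(w,h),a=cv2.minAreaRect(Q[:,:2].astype(np.float32))
    if w<h:w,h,a=h,w,a+90
    print(n,len(Q),"c %.1f %.1f size %.1f %.1f ang %.2f"%(cx,cy,w,h,a%180),"z med %.1f"%np.median(Q[:,2]),"mean",Q[:,:2].mean(0).round(1))
show("handle top",116,132);show("crossbar",57,72);show("post/ridge",45,57);show("base",2,10)
print(np.histogram(X[B][:,2],bins=range(-4,136,4)))
E
python3 st.py
```

```text
tcp [ 439.5 -283.4  294.5]
handle top 752 c 442.8 -287.9 size 30.0 24.0 ang 84.02 z med 121.7 mean [ 442.9 -288.9]
crossbar 1777 c 432.3 -258.9 size 163.3 82.6 ang 109.81 z med 62.0 mean [ 435.5 -285.9]
post/ridge 208 c 432.6 -263.1 size 155.9 76.5 ang 110.90 z med 53.4 mean [ 427.9 -265.1]
base 2034 c 421.1 -271.5 size 135.1 117.1 ang 84.21 z med 5.0 mean [ 442.3 -292.7]
(array([13195,  1489,  1763,    33,    34,    29,    36,    36,    35,
          38,    42,    33,    33,    43,   133,   181,  1358,   224,
          21,    15,    11,    12,    15,    12,    16,    14,    15,
          17,    16,    16,    96,   654,     2,     0]), array([ -4,   0,   4,   8,  12,  16,  20,  24,  28,  32,  36,  40,  44,
        48,  52,  56,  60,  64,  68,  72,  76,  80,  84,  88,  92,  96,
       100, 104, 108, 112, 116, 120, 124, 128, 132]))
```

Call:
play_rows(commands="0.11 -0.15 -0.5 0 0 -0.71;0 0 -1 0 0 0;0 0 -1 0 0 0;0 0 -1 0 0 0;0 0 -1 0 0 0;0 0 -1 0 0 0;0 0 -0.8 0 0 0;0 0 -0.5 0 0 0;0 0 -0.3 0 0 0;0 0 0 0 0 0;0 0 0 0 0 0")

```text
time_s: 17.55
tcp_pos: [0.444, -0.2882, 0.0833]
ee_rot: [[-0.1, -0.995, 0.001], [-0.995, 0.1, -0.0], [0.0, -0.001, -1.0]]
wrist_force: [0.4, -0.9, -0.3]
gripper_width: 1.001
gripper_force: 0.0
```

```bash
python3 st.py;python3 look.py w13 0.123
```

```text
tcp [ 444.  -288.2   83.3]
handle top 3567 c 445.0 -288.6 size 112.8 29.7 ang 173.68 z med 121.8 mean [ 443.4 -290.8]
crossbar 4522 c 423.4 -268.6 size 150.7 58.1 ang 109.18 z med 62.1 mean [ 439.3 -316.9]
post/ridge 696 c 431.7 -264.3 size 153.4 77.2 ang 109.30 z med 53.2 mean [ 419.5 -287.3]
base 5296 c 426.6 -288.3 size 107.2 102.3 ang 84.15 z med 5.1 mean [ 443.1 -295. ]
(array([32091,  2069,  4801,    96,   115,   134,   150,   173,   173,
         185,   190,   217,   194,   160,   349,   444,  3625,   389,
         118,   121,   133,   250,   447,   439,   470,   498,   525,
         558,   608,   578,   773,  1964,   226,   604]), array([ -4,   0,   4,   8,  12,  16,  20,  24,  28,  32,  36,  40,  44,
        48,  52,  56,  60,  64,  68,  72,  76,  80,  84,  88,  92,  96,
       100, 104, 108, 112, 116, 120, 124, 128, 132]))
t 17.60 tcp [ 444.2 -288.4   83.7] toolx yaw -95.75 tilt [ 0.002 -0.001 -1.   ] j [-15.  21. -24.   0. -45.  10.] w 0.9959800902497415 f 0.0 [-0.1 -0.2 -0.1]
dark c 537.2 -167.5 size 73.1 x 17.7 ang -2.09 px [226. 354.] 
dark c 244.7 -144.9 size 107.7 x 26.0 ang -6.70 px [574. 344.] CUT
dark c 375.3 -155.2 size 64.8 x 56.5 ang -37.71 px [426. 345.] 
dark c 444.4 -254.9 size 50.0 x 46.4 ang 85.44 px [326. 249.] 
dark c 368.4 -380.7 size 369.4 x 128.1 ang -17.92 px [428.  73.] CUT
```

Call:
play_rows(commands="-0.03 0 -0.16 0 0 0;0 0 0 0 0 0")

```text
time_s: 17.85
tcp_pos: [0.4421, -0.2883, 0.0779]
ee_rot: [[-0.101, -0.995, -0.0], [-0.995, 0.101, 0.0], [-0.0, 0.0, -1.0]]
wrist_force: [-0.2, -0.6, 0.8]
gripper_width: 0.996
gripper_force: 0.0
```

Call:
play_rows(commands="0 0 0 0 0 0;0 0 0 0 0 0;0 0 0 0 0 0;0 0 0 0 0 0;0 0 0 0 0 0;0 0 0 0 0 0;0 0 0 0 0 0;0 0 0 0 0 0;0 0 0 0 0 0;0 0 0 0 0 0", grip=15)

```text
time_s: 18.85
tcp_pos: [0.4421, -0.2883, 0.0779]
ee_rot: [[-0.101, -0.995, -0.001], [-0.995, 0.101, 0.0], [-0.0, 0.001, -1.0]]
wrist_force: [-1.7, -0.2, 0.8]
gripper_width: 0.277
gripper_force: 30.0
```

Call:
play_rows(commands="0 0 0.4 0 0 0;0 0 0.8 0 0 0;0 0 0.8 0 0 0;0 0 0.7 0 0 0;0.47 0.87 0 0 0 0.12;0.47 0.87 0 0 0 0.12;0.47 0.87 0 0 0 0.12;0.47 0.87 0 0 0 0.12;0.47 0.87 0 0 0 0.12;0.47 0.87 0 0 0 0.12;0 0 0 0 0 0;0 0 0 0 0 0")

```text
time_s: 20.05
tcp_pos: [0.5269, -0.1312, 0.159]
ee_rot: [[0.008, -1.0, -0.001], [-1.0, -0.008, 0.0], [-0.0, 0.001, -1.0]]
wrist_force: [0.5, -0.2, -2.9]
gripper_width: 0.272
gripper_force: 30.0
```

```bash
python3 look.py w14 0.016; python3 - <<'E'
from h import *
p,d=cams.capture("top");rects(p,cams.camera_info("top"),{"wood":.016,"dark":.004})
cv2.imwrite("pics/top3.png",p)
E
```

```text
t 20.05 tcp [ 526.9 -131.2  159. ] toolx yaw -89.54 tilt [-0.001  0.    -1.   ] j [  3.  17. -16.  -0. -56.  -3.] w 0.2722187001736918 f 29.984795042546466 [ 0.5 -0.2 -2.9]
wood c 526.9 13.1 size 52.4 x 26.9 ang 0.47 px [323. 323.] 
wood c 586.1 -131.9 size 65.0 x 45.1 ang -0.82 px [254. 179.] 
wood c 711.2 -154.2 size 49.7 x 28.8 ang -75.11 px [111. 154.] 
dark c 510.5 55.8 size 180.2 x 30.1 ang 1.58 px [338. 350.] 
dark c 527.4 21.2 size 66.0 x 29.2 ang 0.48 px [320. 321.] 
dark c 280.6 30.9 size 55.2 x 52.6 ang 0.89 px [557. 322.] 
dark c 527.0 -61.5 size 64.7 x 60.8 ang 0.47 px [320. 252.] 
dark c 567.6 -131.8 size 133.1 x 80.5 ang 0.74 px [269. 167.] 
dark c 280.7 -224.1 size 130.5 x 63.3 ang -77.17 px [610.  73.] CUT
wood c 849.5 538.0 size 90.8 x 53.3 ang 1.84 px [115.  98.] 
dark c 292.9 -384.5 size 119.4 x 32.8 ang 68.57 px [476. 319.] 
dark c 686.6 -402.7 size 62.9 x 40.0 ang -89.67 px [472. 158.]
```

View pics/w14.png

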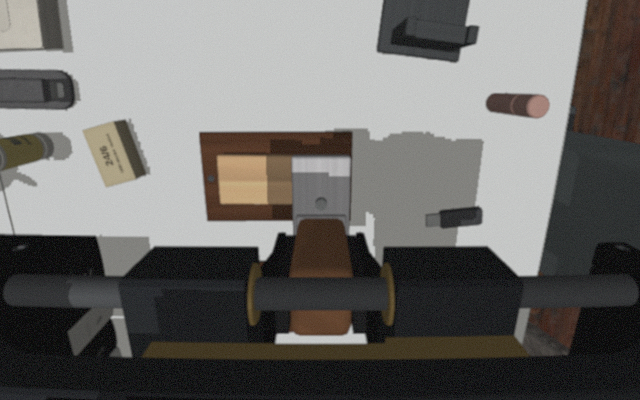

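View pics/top3.png

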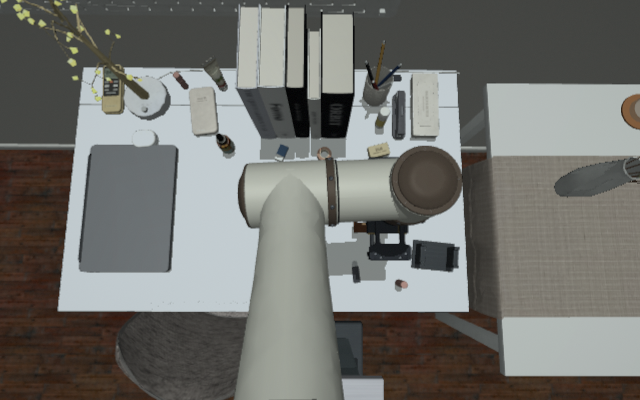

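The wrist view shows the roller over the near end of the long panel, with the panel's far end at px column 218 and still in place. The top view is mostly blocked by the arm; the bystanders and the empty stand at (436,256) are unchanged.

Call:
play_rows(commands="0 0 -0.8 0 0 0;0 0 -0.8 0 0 0;0 0 -0.5 0 0 0;0 0 -0.2 0 0 0;0 0 -0.1 0 0 0;0 0 0 0 0 0")

```text
time_s: 20.75
tcp_pos: [0.5272, -0.1323, 0.0873]
ee_rot: [[0.006, -1.0, 0.001], [-1.0, -0.006, -0.0], [0.0, -0.001, -1.0]]
wrist_force: [-0.3, -0.4, -2.1]
gripper_width: 0.274
gripper_force: 30.0
```

Call:
play_rows(commands="0 0 -0.08 0 0 0;0 0 -0.06 0 0 0;0 0 -0.06 0 0 0;0 0 0 0 0 0;0 0 0 0 0 0")

```text
time_s: 21.25
tcp_pos: [0.5278, -0.1319, 0.0819]
ee_rot: [[0.007, -1.0, 0.002], [-1.0, -0.007, -0.0], [0.0, -0.002, -1.0]]
wrist_force: [-0.2, -0.8, 4.0]
gripper_width: 0.272
gripper_force: 30.0
```

Call:
play_rows(commands="0 0 -0.06 0 0 0;0 0 -0.06 0 0 0;0 0 -0.05 0 0 0;0 0 0 0 0 0;0 0 0 0 0 0")

```text
time_s: 21.75
tcp_pos: [0.5281, -0.1319, 0.0773]
ee_rot: [[0.008, -1.0, 0.003], [-1.0, -0.008, -0.001], [0.001, -0.003, -1.0]]
wrist_force: [-1.0, 0.7, 10.3]
gripper_width: 0.275
gripper_force: 30.0
```

Call:
play_rows(commands="0.1 0 0 0 0 0;0.2 0 0 0 0 0;0.2 0 0 0 0 0;0.2 0 0 0 0 0;0.2 0 0 0 0 0;0.2 0 0 0 0 0;0.2 0 0 0 0 0;0 0 0 0 0 0")

```text
time_s: 22.55
tcp_pos: [0.5688, -0.1317, 0.0777]
ee_rot: [[0.008, -1.0, 0.006], [-1.0, -0.008, -0.0], [0.001, -0.006, -1.0]]
wrist_force: [-0.1, 0.9, 8.8]
gripper_width: 0.275
gripper_force: 30.0
```

Call:
play_rows(commands="0.2 0 0 0 0 0;0.2 0 0 0 0 0;0.2 0 0 0 0 0;0.2 0 0 0 0 0;0.2 0 0 0 0 0;0.2 0 0 0 0 0;0.15 0 0 0 0 0;0 0 0 0 0 0;0 0 0 0 0 0;0 0 0 0 0 0")

```text
time_s: 23.55
tcp_pos: [0.6088, -0.1315, 0.0778]
ee_rot: [[0.008, -1.0, 0.005], [-1.0, -0.008, -0.0], [0.0, -0.005, -1.0]]
wrist_force: [0.3, 1.5, 8.1]
gripper_width: 0.275
gripper_force: 30.0
```

Call:
play_rows(commands="0 0 0.3 0 0 0;0 0 0.8 0 0 0;0 0 1 0 0 0;-0.5 1 1 0 0 0;-0.5 1 1 0 0 0;-0.5 0.5 0 0 0 0;0 0 0 0 0 0;0 0 0 0 0 0")

```text
time_s: 24.35
tcp_pos: [0.5605, -0.0565, 0.1978]
ee_rot: [[0.008, -1.0, -0.002], [-1.0, -0.008, 0.0], [-0.0, 0.002, -1.0]]
wrist_force: [0.4, -0.2, -2.8]
gripper_width: 0.272
gripper_force: 30.0
```

```bash
cat > plane.py <<'E'
from h import *
import sys
# height/level of panel top in wrist depth: args cx cy ang len (mm,deg)
cx,cy,a,L=map(float,sys.argv[1:5]);a=np.radians(a)
i=cams.camera_info("wrist");p,d=cams.capture("wrist")
v,u=np.mgrid[0:400,0:640];uv=np.c_[u.ravel(),v.ravel()]
A=pt(i,uv,0.);c=-i["R"].T@i["t"];zc=(A@i["R"].T+i["t"])[:,2]
X=(c+(A-c)*(d.ravel()/zc)[:,None])*1000
ok=(d.ravel()>0)&(X[:,2]<30)
lx=(X[:,0]-cx)*np.cos(a)+(X[:,1]-cy)*np.sin(a);ly=-(X[:,0]-cx)*np.sin(a)+(X[:,1]-cy)*np.cos(a)
for lo in np.arange(-L/2+2,L/2-2,8):
    m=ok&(lx>lo)&(lx<lo+8)&(abs(ly)<18);print("x %.0f n %d z %.2f"%(lo+4,m.sum(),np.median(X[m,2]) if m.any() else 0),end="; ")
m=ok&(abs(lx)<L/2)&(abs(ly)<50)&(abs(ly)>44)
print("\ndesk beside",m.sum(),np.median(X[m,2]) if m.any() else 0)
for s in(1,-1):
    m=ok&(abs(lx)<L/2)&(ly*s<39)&(ly*s>26);print("board",s,m.sum(),np.median(X[m,2]) if m.any() else 0)
E
python3 look.py w15 0.013;python3 plane.py 568 -131.5 0.3 100
```

```text
t 24.35 tcp [560.5 -56.5 197.8] toolx yaw -89.57 tilt [-0.002  0.    -1.   ] j [ 11.  17. -10.  -0. -62. -10.] w 0.2722232780376082 f 29.98489658581093 [ 0.4 -0.2 -2.8]
wood c 570.1 125.2 size 84.3 x 44.5 ang 0.45 px [314. 329.] 
wood c 700.5 -14.7 size 35.2 x 35.1 ang -5.03 px [184. 209.] 
wood c 574.7 -135.0 size 116.2 x 52.2 ang -0.36 px [304.  86.] 
dark c 571.2 142.7 size 117.6 x 70.3 ang 0.02 px [313. 338.] 
dark c 281.1 36.5 size 70.9 x 31.0 ang -24.42 px [571. 253.] 
dark c 560.0 31.2 size 75.0 x 68.3 ang 0.39 px [321. 252.] 
dark c 606.1 -2.9 size 81.7 x 35.8 ang -84.62 px [276. 213.] 
dark c 567.9 -130.9 size 133.2 x 80.7 ang 0.40 px [314.  90.] 
dark c 276.6 -174.0 size 95.6 x 65.0 ang -87.53 px [613.  53.] CUT
x -44 n 346 z 12.28; x -36 n 345 z 12.34; x -28 n 338 z 12.32; x -20 n 338 z 12.31; x -12 n 357 z 12.24; x -4 n 317 z 12.28; x 4 n 359 z 12.39; x 12 n 338 z 12.28; x 20 n 339 z 12.26; x 28 n 348 z 12.34; x 36 n 345 z 12.34; x 44 n 334 z 12.44; 
desk beside 1290 -1.009851415789076
board 1 1372 3.0610181434808927
board -1 1511 3.265989702232075
```

Call:
play_rows(commands="-0.1 0.89 0 0 0 0.11;-0.1 0.89 0 0 0 0.11;-0.1 0.89 0 0 0 0.11;-0.1 0.89 0 0 0 0.11;-0.1 0.89 0 0 0 0.11;-0.1 0.89 0 0 0 0.11;-0.07 0.9 0 0 0 0.1;0 0 0 0 0 0;0 0 0 0 0 0")

```text
time_s: 25.35
tcp_pos: [0.5415, 0.1302, 0.1978]
ee_rot: [[0.121, -0.993, -0.002], [-0.993, -0.121, -0.001], [0.001, 0.002, -1.0]]
wrist_force: [-0.4, -0.8, -2.7]
gripper_width: 0.275
gripper_force: 30.0
```

```bash
python3 look.py w16 0.016
```

```text
t 25.35 tcp [541.5 130.2 197.8] toolx yaw -83.07 tilt [-0.002 -0.001 -1.   ] j [ 30.  17. -11.  -0. -62. -23.] w 0.2753209745807292 f 29.984882340067998 [-0.4 -0.8 -2.7]
wood c 521.5 301.1 size 61.8 x 30.3 ang 6.88 px [322. 323.] 
wood c 576.7 134.9 size 83.9 x 44.0 ang 6.84 px [279. 166.] 
dark c 647.8 367.5 size 154.6 x 29.5 ang 6.99 px [214. 351.] 
dark c 397.4 332.3 size 211.4 x 36.4 ang 6.75 px [423. 349.] 
dark c 520.5 309.1 size 72.7 x 32.7 ang 6.87 px [321. 321.] 
dark c 533.7 217.2 size 75.8 x 68.2 ang 6.89 px [319. 252.] 
dark c 575.2 134.2 size 116.8 x 80.2 ang 7.06 px [280. 160.] 
dark c 572.6 6.4 size 101.8 x 59.0 ang 6.81 px [304.  31.] CUT
```

View pics/w16.png

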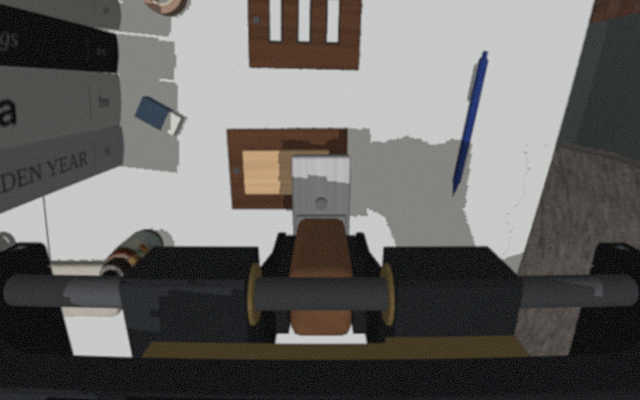

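Call:
play_rows(commands="0 0 -1 0 0 0;0 0 -1 0 0 0;0 0 -0.9 0 0 0;0 0 -0.5 0 0 0;0 0 -0.25 0 0 0;0 0 -0.06 0 0 0;0 0 -0.06 0 0 0;0 0 -0.06 0 0 0;0 0 -0.06 0 0 0;0 0 0 0 0 0;0 0 0 0 0 0")

```text
time_s: 26.5
tcp_pos: [0.5422, 0.1306, 0.0833]
ee_rot: [[0.121, -0.993, 0.002], [-0.993, -0.121, 0.001], [-0.0, -0.002, -1.0]]
wrist_force: [0.0, -0.8, 2.2]
gripper_width: 0.277
gripper_force: 30.0
```

Call:
play_rows(commands="-0.02 0 -0.06 0 0 0;0 0 -0.06 0 0 0;0 0 -0.06 0 0 0;0 0 -0.04 0 0 0;0 0 0 0 0 0;0 0 0 0 0 0")

```text
time_s: 27.1
tcp_pos: [0.5418, 0.1306, 0.0772]
ee_rot: [[0.122, -0.993, 0.002], [-0.993, -0.122, 0.0], [0.0, -0.002, -1.0]]
wrist_force: [-1.5, -1.5, 9.9]
gripper_width: 0.272
gripper_force: 30.0
```

Call:
play_rows(commands="0.1 0.012 0 0 0 0;0.2 0.025 0 0 0 0;0.2 0.025 0 0 0 0;0.2 0.025 0 0 0 0;0.2 0.025 0 0 0 0;0.2 0.025 0 0 0 0;0 0 0 0 0 0;0.2 0.025 0 0 0 0;0.2 0.025 0 0 0 0;0.2 0.025 0 0 0 0;0.2 0.025 0 0 0 0;0.2 0.025 0 0 0 0;0.2 0.025 0 0 0 0;0 0 0 0 0 0;0 0 0 0 0 0;0 0 0 0 0 0")

```text
time_s: 28.7
tcp_pos: [0.6119, 0.1392, 0.0777]
ee_rot: [[0.122, -0.993, 0.005], [-0.993, -0.122, 0.001], [0.0, -0.005, -1.0]]
wrist_force: [0.6, -1.2, 8.6]
gripper_width: 0.273
gripper_force: 30.0
```

Call:
play_rows(commands="0 0 0.3 0 0 0;0 0 0.8 0 0 0;0 0 1 0 0 0;-0.5 1 1 0 0 0;-0.5 1 1 0 0 0;-0.5 0.5 0 0 0 0;0 0 0 0 0 0;0 0 0 0 0 0")

```text
time_s: 29.5
tcp_pos: [0.5636, 0.2141, 0.1972]
ee_rot: [[0.121, -0.993, -0.003], [-0.993, -0.121, -0.001], [0.0, 0.003, -1.0]]
wrist_force: [-0.0, -0.1, -2.8]
gripper_width: 0.271
gripper_force: 30.0
```

```bash
python3 look.py w17 0.013;python3 plane.py 575.5 135 7 84
```

```text
t 29.50 tcp [563.6 214.1 197.2] toolx yaw -83.02 tilt [-0.003 -0.001 -1.   ] j [ 36.  21.  -5.  -0. -64. -29.] w 0.2712260733906718 f 29.985014169942588 [-0.  -0.1 -2.8]
wood c 542.0 387.4 size 57.6 x 31.9 ang 7.00 px [322. 322.] 
wood c 576.1 135.3 size 85.3 x 45.6 ang 6.91 px [318.  86.] 
dark c 682.0 451.6 size 144.6 x 27.0 ang 6.01 px [203. 351.] 
dark c 542.3 392.7 size 72.7 x 32.7 ang 6.89 px [321. 321.] 
dark c 555.2 300.9 size 72.7 x 68.1 ang 6.91 px [320. 252.] 
dark c 575.3 135.3 size 117.2 x 80.9 ang 6.98 px [319.  85.] 
x -36 n 347 z 12.33; x -28 n 342 z 12.30; x -20 n 351 z 12.29; x -12 n 363 z 12.30; x -4 n 324 z 12.24; x 4 n 362 z 12.40; x 12 n 349 z 12.27; x 20 n 338 z 12.25; x 28 n 346 z 12.24; x 36 n 347 z 12.31; 
desk beside 1117 -0.9161748401905756
board 1 1114 3.0868023838740988
board -1 1341 3.268965442907057
```

Call:
play_rows(commands="-0.24 -0.99 0 0 0 -0.09;-0.24 -0.99 0 0 0 -0.09;-0.24 -0.99 0 0 0 -0.09;-0.24 -0.99 0 0 0 -0.09;-0.24 -0.99 0 0 0 -0.09;-0.24 -0.99 0 0 0 -0.09;-0.24 -0.99 0 0 0 -0.09;-0.24 -0.99 0 0 0 -0.09;-0.24 -0.99 0 0 0 -0.09;-0.24 -0.99 0 0 0 -0.09;-0.24 -0.99 0 0 0 -0.09;-0.24 -0.99 0 0 0 -0.09;-0.24 -0.99 0 0 0 -0.09;-0.24 -0.99 0 0 0 -0.09;-0.24 -0.99 0 0 0 -0.09;-0.24 -0.95 0 0 0 -0.09;-0.21 -0.95 0 0 0 -0.05;0 0 0 0 0 0;0 0 0 0 0 0")

```text
time_s: 31.5
tcp_pos: [0.4425, -0.2894, 0.1976]
ee_rot: [[-0.105, -0.994, -0.002], [-0.994, 0.105, 0.001], [-0.001, 0.002, -1.0]]
wrist_force: [-0.4, 1.5, -2.6]
gripper_width: 0.276
gripper_force: 30.0
```

```bash
python3 look.py w18 0.013|head -1
```

```text
t 31.50 tcp [ 442.5 -289.4  197.6] toolx yaw -96.04 tilt [-0.002  0.001 -1.   ] j [-16.  14. -15.  -0. -61.  10.] w 0.276062497721515 f 29.985044470522553 [-0.4  1.5 -2.6]
```

View pics/w18.png

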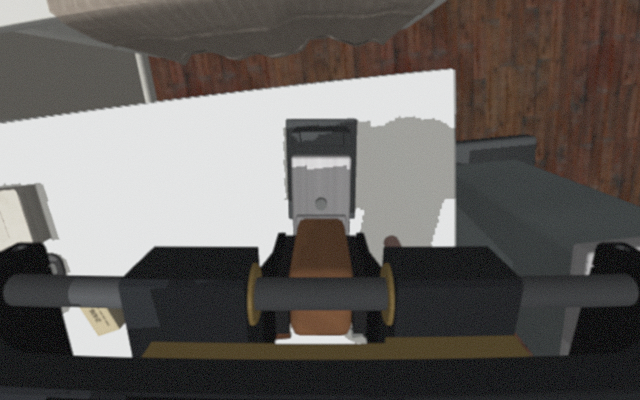

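The wrist view shows the roller centred over the stand (px columns 286–356), with the crossbar square to it.

Call:
play_rows(commands="0 0.03 -0.9 0 0 0;0 0 -0.8 0 0 0;0 0 -0.6 0 0 0;0 0 -0.5 0 0 0;0 0 -0.5 0 0 0;0 0 -0.3 0 0 0;0 0 -0.15 0 0 0;0 0 0 0 0 0;0 0 0 0 0 0")

```text
time_s: 32.45
tcp_pos: [0.4439, -0.2877, 0.0867]
ee_rot: [[-0.102, -0.995, 0.001], [-0.995, 0.102, -0.001], [0.0, -0.001, -1.0]]
wrist_force: [0.0, -0.2, -1.2]
gripper_width: 0.275
gripper_force: 30.0
```

Call:
play_rows(commands="0 0 -0.07 0 0 0;0 0 0 0 0 0;0 0 0 0 0 0")

```text
time_s: 32.75
tcp_pos: [0.4434, -0.2877, 0.0842]
ee_rot: [[-0.102, -0.995, 0.0], [-0.995, 0.102, -0.0], [0.0, -0.001, -1.0]]
wrist_force: [0.5, -0.4, -1.9]
gripper_width: 0.274
gripper_force: 30.0
```

Call:
play_rows(commands="-0.03 0 -0.07 0 0 0;0 0 -0.07 0 0 0;0 0 -0.05 0 0 0;0 0 0 0 0 0;0 0 0 0 0 0")

```text
time_s: 33.25
tcp_pos: [0.4424, -0.2876, 0.0782]
ee_rot: [[-0.102, -0.995, -0.0], [-0.995, 0.102, 0.0], [-0.0, 0.0, -1.0]]
wrist_force: [-0.1, -0.2, -1.7]
gripper_width: 0.273
gripper_force: 30.0
```

Call:
play_rows(commands="0 0 -0.02 0 0 0;0 0 0 0 0 0;0 0 0 0 0 0")

```text
time_s: 33.55
tcp_pos: [0.4425, -0.2877, 0.0779]
ee_rot: [[-0.102, -0.995, 0.0], [-0.995, 0.102, -0.0], [0.0, -0.0, -1.0]]
wrist_force: [-1.4, 0.6, 0.4]
gripper_width: 0.276
gripper_force: 30.0
```

Call:
play_rows(commands="0 0 0 0 0 0;0 0 0 0 0 0;0 0 0 0 0 0;0 0 0 0 0 0;0 0 0 0 0 0;0 0 0 0 0 0;0 0 0.3 0 0 0;0 0 1 0 0 0;0 0 1 0 0 0;0 0 1 0 0 0;0 0 1 0 0 0;0 0 1 0 0 0;0 0 1 0 0 0;0 0 0.8 0 0 0;0 0 0 0 0 0", grip=87)

```text
time_s: 35.05
tcp_pos: [0.4439, -0.2885, 0.2956]
ee_rot: [[-0.102, -0.995, 0.008], [-0.995, 0.102, -0.004], [0.003, -0.009, -1.0]]
wrist_force: [0.2, -0.4, 0.6]
gripper_width: 1.001
gripper_force: 0.0
```

```bash
python3 st.py | head -5; python3 - <<'E'
from h import *
p,d=cams.capture("top");rects(p,cams.camera_info("top"),{"wood":.013,"dark":.004})
cv2.imwrite("pics/top4.png",p)
E
```

```text
tcp [ 443.9 -288.5  295.6]
handle top 745 c 443.4 -287.7 size 29.5 23.3 ang 84.54 z med 121.7 mean [ 443.4 -288.3]
crossbar 1753 c 432.4 -259.1 size 163.2 82.0 ang 109.77 z med 62.0 mean [ 435.5 -285.4]
post/ridge 217 c 431.5 -264.5 size 153.4 77.2 ang 109.52 z med 53.5 mean [ 425.8 -269.8]
base 2001 c 418.5 -277.8 size 149.4 118.2 ang 156.38 z med 5.0 mean [ 441.3 -292.9]
wood c 568.9 -130.8 size 99.8 x 45.2 ang -0.61 px [370. 205.] 
wood c 575.6 136.2 size 85.4 x 45.2 ang 6.87 px [264. 201.] 
wood c 850.7 540.4 size 91.0 x 53.5 ang 2.53 px [114.  98.] 
dark c 231.7 -75.9 size 207.6 x 145.6 ang -89.88 px [357. 331.] 
dark c 573.1 -4.3 size 101.3 x 80.9 ang 5.58 px [320. 203.] 
dark c 568.0 -132.8 size 131.1 x 87.9 ang 0.23 px [369. 206.] 
dark c 574.6 135.9 size 117.2 x 81.2 ang 7.26 px [265. 203.] 
dark c 694.6 -402.7 size 62.9 x 24.1 ang -89.67 px [473. 157.]
```

View pics/top4.png

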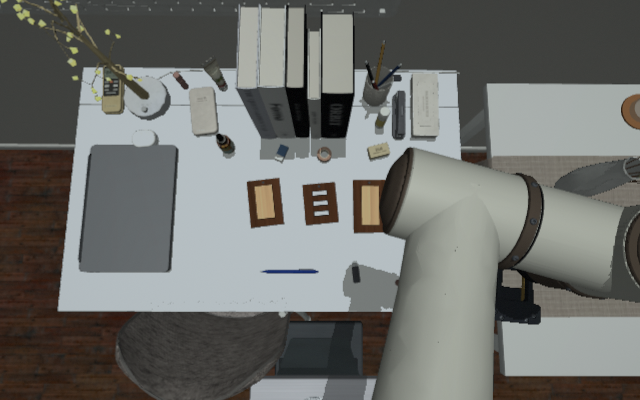

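The top view shows both panels on their plaques, at px (264,201) and (370,205). The roller hangs as it did at the start, and the bystanders haven't moved. Handing in.

```bash
python3 -c "
from station import r
print(r.finish_job())"
```

```text
the job is handed in; nothing more can be done
None
```

I handed the job in: the long and medium panels (no short one was on the desk) are centred on their plaques, rolled home and level, and the roller is back in its stand; no verdict came back from the judging.

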